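Present a glass ball stopper to the inspection camera

ROBOT

A 6-joint arm with a two-finger parallel gripper is mounted at the origin on the work surface. World frame = base frame: x ahead of the robot, y to its left, z up, the work surface at z = 0. Lengths are in m, angles in rad, forces in N, time in s.
With the tool pointing down it reaches from about 0.35 to 0.975 m from the base axis. Payload 4.9 kg.
Tool frame: the origin (TCP) lies midway between the tips of the shut fingers; the grasp point (between the pads) lies 19 mm behind it; z points along the fingers, y is the line along which they close (so a half turn about z gives the same grasp; the last joint's range is limited). The gripper opens to 85 mm and grips with 20 to 120 N. Pads are 22 mm wide; open, the fingers measure 114 mm over their backs; the gripper's body (76 mm by 85 mm) begins 54 mm behind the grasp point. The pads swing forward as they close: fully open they stand 13 mm farther back than shut.
Start: joints at [-1.357, 0.053, 1.613, -0, 1.476, -0.119], TCP at [0.204, -0.591, 0.231] pointing down, gripper open.
Joint ranges: [-3.01, 3.01], [-1.01, 2.22], [0.06, 2.58], [-1.02, 4.17], [0.09, 2.62], [-3.14, 3.14]. Speed limits (rad/s): [2.57, 2.57, 3.14, 3.14, 3.14, 3.14].

INTERFACE

Orientations are given as a unit quaternion [w, x, y, z].
In Python, from plant import * gives the robot as it stands.
- The arm moves only by the tool jog_arm, never from a script. Its argument "targets" is a list of rows, each a list of 3 entries, a list of its own where there are three numbers: the shift along the tool's x, y, z in units of 25 mm (1.0 is 25 mm), then the turn, a rotation vector about the tool's x, y, z in units of 8 degrees (1.0 is 8 degrees), then the opening in per cent of the stroke, from 0 (shut) to 100 (fully open). A call has 1 to 8 rows; each row is the pose to reach, as a shift and turn from the pose commanded when the call began, along the tool's axes at that moment; what a row does not reach only later rows make up. A row lasts 1/8 s, in which the tool goes at most 62.5 mm and 10.7 degrees, less where a joint would pass 70% of its speed; a pose out of reach is approached as far as the arm can. A call with a gripper value outside its range is refused whole. The fingers move at their own pace and stop on an object; the grip force is fixed at half the most. Time passes only in rows, so rows that repeat a pose let the fingers close. It gives the time, the measured TCP pose, the force, the opening and the grip force at its end, in the units of the state.
- state(): the state, without advancing time (a new reading comes with each control period).
- grab_frame(name): name is "scene" or "top" or "wrist"; returns (picture, depth): 480x640x3 uint8, red, green, blue; 480x640 float32, m along the optical axis (not along the pixel's ray), 0 where there is no reading.
- camera_params(name): a dict with "fovy" (degrees; the focal length in pixels is half the picture's height over the tangent of half this angle, whatever the lens; pixels are square), "cx", "cy" (the principal point, pixels), "rvec" (rotation vector, rad) and "tvec" (3), from world to camera coordinates, as OpenCV has them; the wrist camera has in their place "hand_eye" (4x4, takes a point from camera to tool coordinates, whose origin is the TCP and whose axes are the flange's). Camera axes: x right, y down, z forward; pixel columns grow to the right and rows downward; lengths in m; the calibration is good to about 2 mm. A picture is of the moment at which its call begins: read the wrist's pose just before it. camera_params takes no time and is no camera call.
- job_done(): hands the job in; it is judged then, once.
The state is a dict: "time": time; "joint_pos": joint angles; "joint_vel": joint speeds; "joint_efforts": joint torques, N m; "tool_pos": TCP position; "tool_rot": TCP orientation; "contact_force": force on the tool from outside, world axes, zero at the start; "ft_torque": the same for the moment, N m; "gripper_width": opening from 0.0 (shut) to 1.0 (fully open); "grasp_force": force on a finger pad.
Only numpy, scipy, OpenCV 4.12 (cv2) and the standard library are available. Lean on these libraries where they do the work, as an engineer would, in place of code of your own. Each camera call takes 0.05 s, during which the arm holds its last target. There are 200 camera calls.

TASK

The upright of the carrier's hoop handle hides the glass ball from the inspection camera. Pick the carrier straight up by its wooden grip and then, in the air, turn it a quarter turn so that an open side of the hoop faces the lens squarely, and hold it level with the ball right in front of the lens: on the lens axis, at lens height, about 15 cm from the glass. Keep the ball inside the engraved ring in the middle of the dish throughout, touch neither the camera nor the things standing around, and finish while still holding the carrier there, still.

Things in the scene. Friction and masses are not known exactly. Their poses are not given: they have to be found in the camera images.
- carrier: Round dished steel plate, 174 mm across, rim 22 mm high, 0.4 kg, loose on the mat, with a rigid hoop handle in its x-z plane: flat uprights at x = +82 and -82 mm (40 mm wide along y, 4 mm thick, 136 mm high) joined by a grip bar along x. Open sides look along +y and -y. At the start its x axis lies within 12 degrees of the lens axis. Origin: centre of the underside; z up.
- grip_mid (a point): Middle of the carrier's wooden grip bar, 125 mm above the carrier's underside, right over the dish's centre. The bar runs along the carrier's x, 160 mm long, 14 mm thick along y, 22 mm high; it is the same after a half turn.
- dish_centre (a point): Point on the carrier's axis 26 mm above its underside: where the ball's centre lies when it rests in the middle. The dish is flat within 5 mm of its middle, then rises at 8 degrees to a radius of 45 mm and at 14 degrees to 85 mm, so the ball rolls if it is tilted or jerked. A ring of 30 mm radius is engraved round the middle.
- ball_center (a point): Centre of a loose solid glass ball (stopper), 40 mm in diameter, about 84 g, resting in the middle of the dish.
- lens (a point): Middle of the front glass of the inspection camera's lens, 130 mm above the mat (133 mm above the bench). Its x axis is the level viewing direction, out of the lens; y to the left of it, z up.
- camera: Inspection camera fixed to the mat: 100 x 100 x 12 mm foot plate, post, and grey head 62 mm wide and high with a black lens tube 44 mm across; top 161 mm above the mat. Origin: centre of its underside. It looks along its own +x; the lens front is 60 mm ahead of the origin.
- mat: Fixed black rubber bench mat, 240 x 580 x 3 mm, under camera and carrier. Origin: centre of its underside.
- wine_bottle: Bystander: full wine bottle standing on the bench, 74 mm across, 300 mm high. Origin: centre of its underside.
- label_roll: Bystander: roll of paper labels standing on end, 110 mm across, 75 mm high. Origin: centre of its underside.
- cork_box: Bystander: open cardboard box, 80 x 110 x 60 mm. Origin: centre of its underside.
Not all that is in view belongs to the job. Leave any orange or red look-alike of the carrier alone.

How it is judged:
On the way:
1. the carrier is gripped and lifted clear of the mat, before it is turned (height (world z) of carrier above 0.02 m and contact force between the fingers and carrier above 2 N and angle between the x axis of carrier and the x axis of lens, either way round below 0.7 rad), for 0.1 s.
At the end, for the whole second after the job is handed in: Fingers hold the carrier in the air, still, level within 5 degrees, open side square to the lens within 9; ball within 22 mm of the dish centre, 115 to 185 mm before the lens and within 22 mm of its axis sideways and in height (contact force between the fingers and carrier above 2 N and height (world z) of carrier above 0.07 m and contact force between carrier and mat below 0.1 N and x of ball_center in the frame of lens between 0.115 and 0.185 m and y of ball_center in the frame of lens between -0.022 and 0.022 m and z of ball_center in the frame of lens between -0.022 and 0.022 m and angle between the y axis of carrier and the x axis of lens, either way round below 0.16 rad and angle between carrier's own z axis and vertical below 0.09 rad and distance between ball_center and dish_centre below 0.022 m and linear speed of carrier below 0.02 m/s and angular speed of carrier below 0.15 rad/s); the arm keeps its last pose, push and grip.
It fails at once if the ball's centre leaves the engraved ring (30 mm from the dish's centre) (distance between ball_center and dish_centre above 0.031 m).
It fails at once if the carrier is tilted more than 12 degrees (angle between carrier's own z axis and vertical above 0.21 rad).
It fails at once if the camera is touched (contact force between camera and carrier above 0.5 N or contact force between camera and the arm above 0.5 N or contact force between camera and the fingers above 0.5 N).
It fails at once if a bystander is moved by more than 15 mm (distance of any of wine_bottle, label_roll, cork_box from where it was at the start of the episode above 0.015 m).
It also fails if it takes over 43 s, if anything falls off the work surface, if the arm or the gripper's body presses on something with over 40 N, if the wrist force passes 120 N, or if a joint passes its speed limit or range.

## Working session

There is one attempt and no reset: what is moved stays moved. The work goes in short steps, Python scripts to look and compute and a tool call to move; the robot and the scene stay as the last step left them, time stands still between calls to the robot, and variables do not carry over. Pictures are saved under pics/ and viewed, at most 10 in all, crops included, and the job is handed in when it is done.

Besides the shell and the picture viewer there is one more tool, called after "Call:" as name([rows], argument=value, ...), one row to a line, values as JSON. jog_arm: Moves the arm, as the interface text tells. Its arguments: {"type":"object","properties":{"targets":{"type":"array"}},"required":["targets"]}

```bash
mkdir -p pics
cat > h.py <<'E'
from plant import *
import numpy as np, cv2
from scipy.spatial.transform import Rotation as R
def K(p):
    f=240/np.tan(np.radians(p["fovy"])/2); return f,p["cx"],p["cy"]
def cam_pose(name,s=None):
    p=camera_params(name)
    if name=="wrist":
        q=s["tool_rot"]; T=np.eye(4); T[:3,:3]=R.from_quat([q[1],q[2],q[3],q[0]]).as_matrix(); T[:3,3]=s["tool_pos"]
        return p,T@np.array(p["hand_eye"])
    Rm=R.from_rotvec(np.ravel(p["rvec"])).as_matrix(); T=np.eye(4); T[:3,:3]=Rm.T; T[:3,3]=-Rm.T@np.ravel(p["tvec"])
    return p,T
def cloud(p,T,d):
    f,cx,cy=K(p); v,u=np.mgrid[:480,:640]
    c=np.stack([(u-cx)/f*d,(v-cy)/f*d,d],-1)
    w=c@T[:3,:3].T+T[:3,3]; w[d<=0]=np.nan; return w
E
python3 - <<'E'
from h import *
s=state(); print(s)
for n in("scene","top"):
    p,T=cam_pose(n,s); print(n,p,T[:3,3]); a,d=grab_frame(n)
    cv2.imwrite(f"pics/{n}0.png",a[:,:,::-1]); np.savez(f"{n}0.npz",a=a,d=d,w=cloud(p,T,d))
E
```

```text
{'time': 0.0, 'joint_pos': array([-1.35702815e+00,  5.33837571e-02,  1.61427157e+00,  2.39806566e-05,
        1.47600070e+00, -1.19016718e-01]), 'joint_vel': array([-9.42260887e-04, -7.19024523e-04, -7.22466812e-04,  1.27677726e-03,
        1.71718217e-03, -9.36982982e-06]), 'joint_efforts': array([ 1.57390873e-04, -3.93684912e+01, -3.70175242e+01, -8.83266648e-05,
        7.11389715e-03,  6.76430176e-06]), 'tool_pos': array([ 0.20403864, -0.59010792,  0.23005974]), 'tool_rot': array([-1.03109538e-03,  9.86188352e-01,  1.65624486e-01, -3.69367491e-05]), 'contact_force': array([-0.04174372,  0.75475504, -0.21839925]), 'ft_torque': array([-0.08580308, -0.04160839,  0.09154595]), 'grasp_force': 0.0, 'gripper_width': 1.0012899335854963}
scene {'fovy': 47.55853051019976, 'cx': 325.71152232101826, 'cy': 234.8331110907799, 'rvec': array([ 1.0064575 ,  2.27248774, -1.23787394]), 'tvec': array([ 0.42792906, -0.1524948 ,  1.54090586])} [1.28600717 0.62956643 0.72842328]
top {'fovy': 50.47296142744359, 'cx': 324.32426003816533, 'cy': 242.12761352446486, 'rvec': array([ 2.1696119 , -2.18644689,  0.04555752]), 'tvec': array([-0.00842599,  0.58882675,  1.1088092 ])} [ 0.51646281 -0.03776731  1.14371568]
```

View pics/scene0.png

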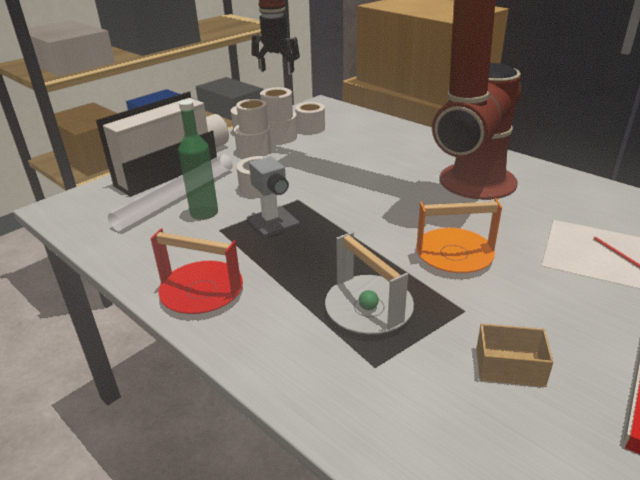

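View pics/top0.png

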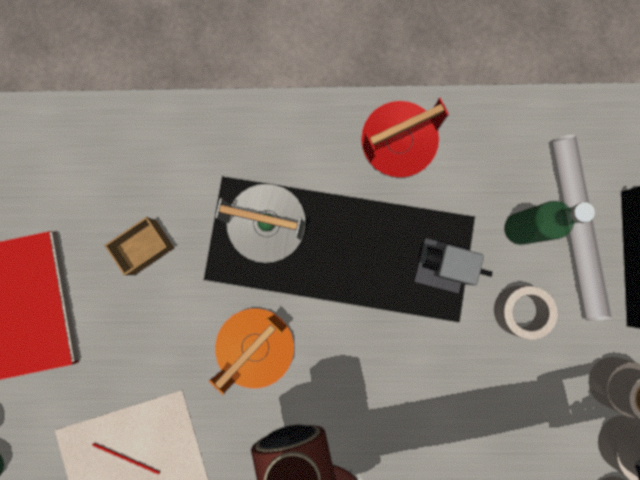

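The scene view shows three hoop carriers: red at (201,286), orange at (456,250), and steel with the green ball on the mat at (369,303). In the top view the steel one is at (266,222) and the inspection camera is at (455,265), looking left. The steel one fits the description, so I'll check it in a crop and measure from depth.

```bash
cat > m.py <<'E'
from h import *
z=np.load("top0.npz"); a=z["a"]; w=z["w"]
cv2.imwrite("pics/crop_top.png",cv2.resize(a[170:330,200:500][:,:,::-1],None,fx=2.66,fy=2.66,interpolation=cv2.INTER_CUBIC))
def rect(m,name):
    P=w[m]; r=cv2.minAreaRect(P[:,:2].astype(np.float32)*1000)
    print(name,len(P),"rect",r,"med z",np.nanmedian(P[:,2]).round(4),"med",np.nanmedian(P,0).round(4)); return P
def box(u0,v0,u1,v1):
    m=np.zeros(w.shape[:2],bool); m[v0:v1,u0:u1]=1; return m
Z=w[...,2]
rect(box(205,190,320,245)&(Z>.12)&(Z<.145),"bar top")
rect(box(205,190,320,245)&(Z>.115),"hoop hi")
rect(box(400,220,510,300)&(Z>.155)&(Z<.18),"head top")
rect(box(400,220,510,300)&(Z>.1),"head all")
m=(a.max(-1)<45)&(Z<.012)&box(200,170,480,325); rect(m,"mat")
m=box(400,220,510,300)&(Z>.01)&(Z<.022)&(a.max(-1)>50); rect(m,"foot")
g=box(240,200,290,245)&(a[...,1].astype(int)>a[...,0]+15); rect(g,"ball"); print(np.argwhere(g).mean(0))
E
python3 m.py
```

```text
bar top 722 rect ((631.84326171875, 116.43783569335938), (167.90237426757812, 39.619667053222656), 76.29612731933594) med z 0.1379 med [0.632  0.118  0.1379]
hoop hi 736 rect ((631.8927612304688, 116.41819763183594), (167.9095458984375, 39.61951446533203), 76.33368682861328) med z 0.1379 med [0.632  0.1175 0.1379]
head top 1321 rect ((537.2039184570312, -264.0655822753906), (105.28721618652344, 61.99179458618164), 75.013427734375) med z 0.1635 med [ 0.5336 -0.2762  0.1635]
head all 1849 rect ((533.343994140625, -278.32696533203125), (136.4362335205078, 62.10280227661133), 74.81438446044922) med z 0.1625 med [ 0.5354 -0.2668  0.1625]
mat 18930 rect ((577.070556640625, -44.458892822265625), (574.4984130859375, 233.53408813476562), 80.25518035888672) med z 0.0028 med [ 0.5587 -0.0822  0.0028]
foot 732 rect ((550.8720092773438, -315.9378967285156), (205.53077697753906, 174.74014282226562), 88.17594146728516) med z 0.0148 med [ 0.5056 -0.2536  0.0148]
ball 85 rect ((622.2406616210938, 117.4532470703125), (31.86273193359375, 14.415643692016602), 75.21888732910156) med z 0.0439 med [0.6233 0.1167 0.0439]
[226.11764706 264.57647059]
```

Run:
```python
from h import *
z=np.load("scene0.npz"); a=z["a"];w=z["w"];Z=w[...,2]
def box(u0,v0,u1,v1):
    m=np.zeros(w.shape[:2],bool); m[v0:v1,u0:u1]=1; return m
for n,m in(("bar",box(330,230,410,290)&(Z>.12)&(a[...,0].astype(int)>a[...,2]+40)),("head",box(240,150,295,235)&(Z>.1)),("headtop",box(240,150,295,235)&(Z>.157)),
 ("ball",box(355,285,385,312)&(a[...,1].astype(int)>a[...,0]+15))):
    P=w[m]; print(n,len(P),cv2.minAreaRect(P[:,:2].astype(np.float32)*1000),np.median(P,0).round(4),P[:,2].min().round(4),P[:,2].max().round(4))
cr=np.hstack([cv2.resize(a[140:240,230:310],(400,500),interpolation=2),cv2.resize(a[225:335,320:415],(400,500),interpolation=2)])
cv2.imwrite("pics/crop_scene.png",cr[:,:,::-1])
```

```text
bar 725 ((632.9811401367188, 118.74519348144531), (164.92111206054688, 27.273300170898438), 71.4632339477539) [0.638  0.1228 0.1382] 0.1202 0.1427
head 1191 ((539.7258911132812, -258.9989929199219), (109.51678466796875, 64.0337142944336), 75.47586822509766) [ 0.5558 -0.2482  0.1512] 0.1036 0.1679
headtop 453 ((538.9280395507812, -261.31268310546875), (103.62482452392578, 63.42102813720703), 74.72036743164062) [ 0.5404 -0.2681  0.1647] 0.1571 0.1679
ball 278 ((638.14599609375, 121.90813446044922), (30.223243713378906, 33.31834411621094), 8.046160697937012) [0.6421 0.1259 0.0413] 0.0192 0.052
```

View pics/crop_top.png

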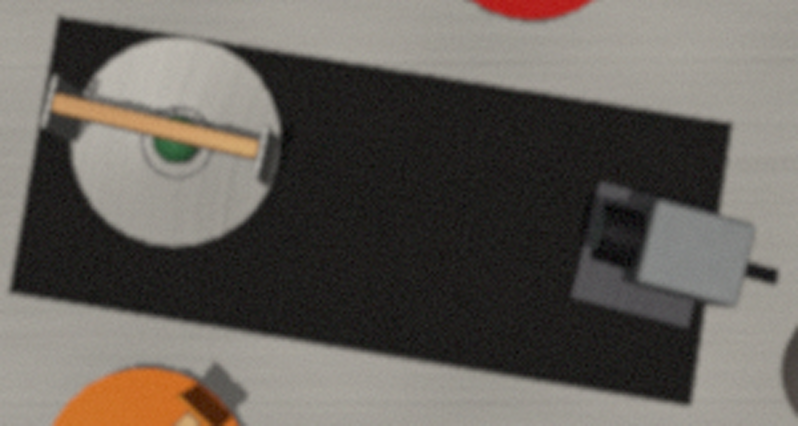

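The crop confirms the steel carrier with the green ball in its ring at crop (175,140) and the lens tube pointing left at (610,235). Next I'll refine the bar axis and the lens frame.

Run:
```python
from h import *
for n,bb,cb in(("top",(205,190,320,245),(400,220,510,300)),("scene",(330,230,410,290),(235,150,300,235))):
    z=np.load(n+"0.npz"); a=z["a"].astype(int);w=z["w"];Z=w[...,2]
    def box(u0,v0,u1,v1):
        m=np.zeros(w.shape[:2],bool); m[v0:v1,u0:u1]=1; return m
    P=w[box(*bb)&(Z>.134)&(a[...,0]>a[...,2]+40)]
    c,(W,H),an=cv2.minAreaRect(P[:,:2].astype(np.float32)*1000); print(n,"bar",c,W,H,an,np.median(P[:,2]),len(P))
    P=w[box(*cb)&(Z>.155)&(Z<.172)&(a.max(-1)>70)]; print("headtop",len(P),cv2.minAreaRect(P[:,:2].astype(np.float32)*1000))
    for y in (74,75,76):
        t=np.radians(y);u=np.array([np.cos(t),np.sin(t)]);v=np.array([-u[1],u[0]])
        print(y,"head along",np.percentile(P[:,:2]@u,[1,50,99]).round(4),"side",np.percentile(P[:,:2]@v,[1,50,99]).round(4))
    Q=w[box(*cb)&(Z>.10)&(Z<.153)]; t=np.radians(75);u=np.array([np.cos(t),np.sin(t)]);v=np.array([-u[1],u[0]])
    print("below top along",np.percentile(Q[:,:2]@u,[1,50,90,95,98,100]).round(4)); F=Q[Q[:,:2]@u>np.percentile(P[:,:2]@u,99)+.01]
    print("tube side",np.percentile(F[:,:2]@v,[1,50,99]).round(4),"z",np.percentile(F[:,2],[1,50,99]).round(4),len(F))
    # obstacles
    if n=="top":
        print("bottle cap",w[212,584],"hi",np.nanmax(Z))
```

```text
top bar (632.2908325195312, 117.12765502929688) 159.01356506347656 13.993487358093262 76.17288970947266 0.13831061412741263 537
headtop 1270 ((533.3912353515625, -278.45489501953125), (75.56718444824219, 61.93758773803711), 74.86312866210938)
74 head along [-0.1567 -0.1201 -0.0838] side [-0.6196 -0.589  -0.5589]
75 head along [-0.1671 -0.1304 -0.094 ] side [-0.6173 -0.5868 -0.5568]
76 head along [-0.1773 -0.1406 -0.1042] side [-0.615  -0.5845 -0.5544]
below top along [-0.197  -0.0855 -0.0637 -0.0633 -0.0631 -0.0626]
tube side [-0.6082 -0.5842 -0.5659] z [0.1202 0.147  0.1529] 211
bottle cap [ 0.61670375 -0.4471591   0.30089635] hi 0.41045586172819803
scene bar (633.7072143554688, 119.88654327392578) 161.9080352783203 17.933216094970703 75.51338195800781 0.13966818573585077 474
headtop 479 ((535.5401611328125, -273.71392822265625), (77.91348266601562, 63.42102813720703), 74.72036743164062)
74 head along [-0.1513 -0.1067 -0.0778] side [-0.6216 -0.5939 -0.561 ]
75 head along [-0.1612 -0.117  -0.0881] side [-0.6194 -0.5919 -0.5587]
76 head along [-0.1712 -0.1275 -0.0983] side [-0.6171 -0.5897 -0.5565]
below top along [-0.161  -0.09   -0.0602 -0.0592 -0.0583 -0.0557]
tube side [-0.61   -0.5912 -0.5669] z [0.1149 0.1361 0.1528] 261
```

View pics/crop_scene.png

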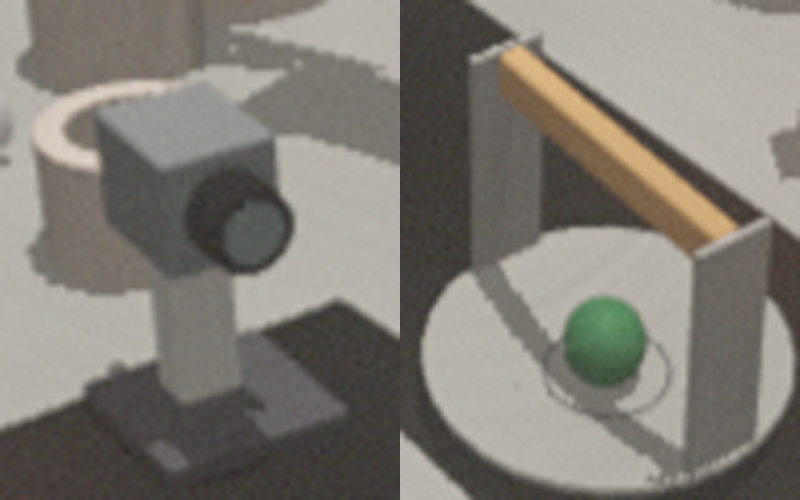

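Scene crop: the lens glass is at crop (255,235), the ball sits in the ring at (605,340), and the bar runs between the uprights. The lens is at about (0.552, -0.212) with yaw 75°. The bar mid is at (0.633, 0.118, 0.128) with yaw 76°. I'll go up and over, high.

Call:
jog_arm([
  [[0,0,-5],[0,0,0],100],
  [[0,0,-5],[0,0,0],100],
  [[20,-16.6,-5],[0,0,-7.1],100],
  [[20,-16.6,-5],[0,0,-7.1],100],
  [[20,-16.6,-5],[0,0,-7.1],100],
  [[20,-16.6,-5],[0,0,-7.1],100],
  [[20,-16.6,-5],[0,0,-7.1],100],
  [[20,-16.6,-5],[0,0,-7.1],100],
])

```text
time: 1.1
tool_pos: [0.3992, -0.2681, 0.3559]
tool_rot: [-0.0, 0.788, 0.616, 0.0]
contact_force: [0.7, -0.4, -0.1]
gripper_width: 0.999
grasp_force: 0.0
```

```bash
cat > go.py <<'E'
import sys
from h import *
# usage: go.py x y z yaw(deg of tool x) -> units in current tool frame
def units(x,y,z,yaw):
    s=state(); q=s["tool_rot"]; M=R.from_quat([q[1],q[2],q[3],q[0]])
    t=np.radians(yaw); G=R.from_matrix(np.array([[np.cos(t),np.sin(t),0],[np.sin(t),-np.cos(t),0],[0,0,-1.]]))
    print("t",s["time"].__round__(2),"pos",s["tool_pos"].round(4),"xyaw",np.degrees(np.arctan2(*M.as_matrix()[1::-1,0])).round(2),"zaxis",M.as_matrix()[:,2].round(3),"j6",s["joint_pos"][5].round(2),"F",s["contact_force"].round(2),"g",s["grasp_force"],s["gripper_width"])
    print("shift",(M.inv().apply(np.array([x,y,z])-s["tool_pos"])/.025).round(2),"turn",(np.degrees((M.inv()*G).as_rotvec())/8).round(2))
if __name__=="__main__": units(*map(float,sys.argv[1:5]))
E
python3 go.py .633 .118 .25 76
```

```text
t 1.1 pos [ 0.3992 -0.2681  0.3559] xyaw 75.99 zaxis [-0.  0. -1.] j6 -0.5 F [ 0.75 -0.36 -0.07] g 0.0 0.999352742989813
shift [17.25  5.34  4.24] turn [-0. -0. -0.]
```

Call:
jog_arm([
  [[17.25,5.35,0],[0,0,0],100],
  [[17.25,5.35,0],[0,0,0],100],
  [[17.25,5.35,0],[0,0,0],100],
  [[17.25,5.35,0],[0,0,0],100],
  [[17.25,5.35,0],[0,0,0],100],
  [[17.25,5.35,0],[0,0,0],100],
  [[17.25,5.35,0],[0,0,0],100],
  [[17.25,5.35,2],[0,0,0],100],
])

```text
time: 2.1
tool_pos: [0.6367, 0.119, 0.3101]
tool_rot: [0.002, 0.788, 0.616, 0.004]
contact_force: [-0.5, -1.0, -0.5]
gripper_width: 1.006
grasp_force: 0.0
```

```bash
cat > wr.py <<'E'
import sys
from h import *
tag=sys.argv[1]
s=state(); p,T=cam_pose("wrist",s); a,d=grab_frame("wrist"); w=cloud(p,T,d); Z=w[...,2]
cv2.imwrite(f"pics/w{tag}.png",a[:,:,::-1]); a=a.astype(int)
P=w[(Z>.132)&(Z<.146)&(a[...,0]>a[...,2]+40)&(abs(w[...,0]-.633)<.1)&(abs(w[...,1]-.118)<.11)]
print("bar",len(P),cv2.minAreaRect(P[:,:2].astype(np.float32)*1000),np.median(P[:,2]) if len(P) else 0)
E
python3 wr.py 1; python3 go.py .633 .118 .25 76
```

```text
bar 2294 ((633.3815307617188, 118.088134765625), (159.9651336669922, 13.767400741577148), 76.24536895751953) 0.13931868875724432
t 2.15 pos [0.6325 0.1187 0.2977] xyaw 76.08 zaxis [-0.009  0.    -1.   ] j6 0.31 F [-1.75 -0.39 -6.7 ] g 0.0 0.9990460427380736
shift [-0.02  0.04  1.91] turn [-0.06  0.01  0.01]
```

View pics/w1.png

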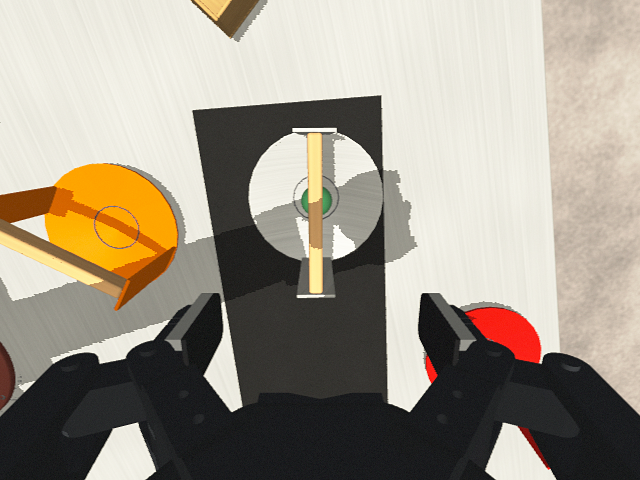

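The wrist view shows the bar from (315,132) to (316,295) above the green ball at (316,203), centred between the fingers. Descending most of the way.

Call:
jog_arm([
  [[0,0,2],[0,0,0],100],
  [[0,0,4],[0,0,0],100],
  [[0,0,4],[0,0,0],100],
  [[0,0,4],[0,0,0],100],
  [[0,0,4],[0,0,0],100],
])

```text
time: 2.78
tool_pos: [0.6353, 0.1154, 0.2102]
tool_rot: [0.002, 0.789, 0.615, 0.002]
contact_force: [0.2, -0.7, 1.3]
gripper_width: 0.997
grasp_force: 0.0
```

```bash
python3 go.py .6333 .1181 .110 76.2
```

```text
t 2.77 pos [0.6353 0.1154 0.2102] xyaw 75.85 zaxis [ 0.005  0.    -1.   ] j6 0.31 F [ 0.22 -0.69  1.34] g 0.0 0.9970934020004584
shift [ 0.08 -0.13  4.01] turn [ 0.04 -0.01 -0.04]
```

Call:
jog_arm([
  [[0,0,1.5],[0,0,0],100],
  [[0.05,-0.1,3],[0,0,0],100],
  [[0.05,-0.1,4],[0,0,0],100],
  [[0.05,-0.1,4],[0,0,0],100],
  [[0.05,-0.1,4],[0,0,0],100],
  [[0.05,-0.1,4],[0,0,0],100],
])

```text
time: 3.52
tool_pos: [0.6332, 0.1174, 0.1091]
tool_rot: [0.001, 0.789, 0.615, 0.002]
contact_force: [0.3, -0.3, 0.0]
gripper_width: 1.007
grasp_force: 0.0
```

```bash
python3 wr.py 2; python3 go.py .6333 .1181 .110 76.2
```

```text
bar 10793 ((638.9536743164062, 141.26373291015625), (112.96279907226562, 13.93923282623291), 76.38650512695312) 0.1393698553135726
t 3.58 pos [0.6329 0.1174 0.1087] xyaw 75.87 zaxis [ 0.004  0.    -1.   ] j6 0.31 F [-0.15 -0.35  0.16] g 0.0 0.9996397477170951
shift [ 0.03  0.01 -0.05] turn [ 0.02 -0.01 -0.04]
```

Call:
jog_arm([
  [[0,0,0],[0,0,0],60],
  [[0,0,0],[0,0,0],35],
  [[0,0,0],[0,0,0],25],
  [[0,0,0],[0,0,0],18],
  [[0,0,0],[0,0,0],12],
  [[0,0,0],[0,0,0],0],
  [[0,0,0],[0,0,0],0],
  [[0,0,0],[0,0,0],0],
])

```text
time: 4.58
tool_pos: [0.6317, 0.1172, 0.1064]
tool_rot: [0.0, 0.789, 0.615, 0.0]
contact_force: [1.2, -1.8, -1.0]
gripper_width: 0.155
grasp_force: 60.4
```

Call:
jog_arm([
  [[0,0,-0.02],[0,0,0],0],
  [[0,0,-0.1],[0,0,0],0],
  [[0,0,-0.2],[0,0,0],0],
  [[0,0,-0.35],[0,0,0],0],
  [[0,0,-0.55],[0,0,0],0],
  [[0,0,-0.75],[0,0,0],0],
  [[0,0,-0.9],[0,0,0],0],
  [[0,0,-1.0],[0,0,0],0],
])

```text
time: 5.58
tool_pos: [0.6317, 0.1173, 0.1318]
tool_rot: [0.0, 0.789, 0.615, 0.0]
contact_force: [-0.0, -0.6, -4.9]
gripper_width: 0.155
grasp_force: 59.8
```

```bash
cat > ball.py <<'E'
from h import *
import sys
s=state(); p,T=cam_pose("scene"); a,d=grab_frame("scene"); w=cloud(p,T,d); a8=a; a=a.astype(int)
g=(a[...,1]>a[...,0]+12)&(a[...,1]>a[...,2]+8)&(w[...,0]>.5)&(w[...,1]>-.16)&(w[...,1]<.25)
P=w[g]; C=T[:3,3]
if len(P)>30:
    m=np.median(P,0); P=P[np.linalg.norm(P-m,axis=1)<.04]
    # sphere fit radius 20 mm
    from scipy.optimize import least_squares
    r=least_squares(lambda c:np.linalg.norm(P-c,axis=1)-.02,m+(m-C)/np.linalg.norm(m-C)*.013,loss="soft_l1",f_scale=.003).x
    print("ball",len(P),r.round(4))
    h,x=np.array([.552,-.212,.133]),np.array([.2605,.9655,0]); y=np.array([-.9655,.2605,0]); print("in lens frame",((r-h)@x).round(4),((r-h)@y).round(4),(r-h)[2].round(4))
    q=s["tool_rot"]; zt=R.from_quat([q[1],q[2],q[3],q[0]]).as_matrix()[:,2]; print("dish est (below grip)",(s["tool_pos"]+zt*.080).round(4))
if len(sys.argv)>1: cv2.imwrite(f"pics/{sys.argv[1]}.png",a8[:,:,::-1])
E
python3 ball.py s1; python3 go.py .591 -.067 .213 166
```

```text
ball 309 [0.6323 0.118  0.0556]
in lens frame 0.3396 0.0084 -0.0774
dish est (below grip) [0.6317 0.1173 0.0518]
t 5.62 pos [0.6318 0.1173 0.132 ] xyaw 75.87 zaxis [ 0.001  0.    -1.   ] j6 0.31 F [-0.09  0.13 -3.98] g 59.841737151145935 0.15365476278016735
shift [-7.55  0.22 -3.24] turn [ 1.000e-02  0.000e+00 -1.127e+01]
```

Call:
jog_arm([
  [[0,0,-0.05],[0,0,0],0],
  [[0,0,-0.3],[0,0,0],0],
  [[0,0,-0.85],[0,0,0],0],
  [[0,0,-1.55],[0,0,0],0],
  [[0,0,-2.25],[0,0,0],0],
  [[0,0,-2.8],[0,0,0],0],
  [[0,0,-3.05],[0,0,0],0],
  [[0,0,-3.15],[0,0,0],0],
])

```text
time: 6.62
tool_pos: [0.6315, 0.1173, 0.2104]
tool_rot: [0.0, 0.789, 0.615, 0.0]
contact_force: [-0.2, 0.4, -3.8]
gripper_width: 0.156
grasp_force: 59.8
```

Call:
jog_arm([
  [[0,0,0],[0,0,-0.05],0],
  [[0,0,0],[0,0,-0.2],0],
  [[0,0,0],[0,0,-0.45],0],
  [[0,0,0],[0,0,-0.8],0],
  [[0,0,0],[0,0,-1.2],0],
  [[0,0,0],[0,0,-1.6],0],
  [[0,0,0],[0,0,-2.0],0],
  [[0,0,0],[0,0,-2.4],0],
])

```text
time: 7.62
tool_pos: [0.6314, 0.1173, 0.2097]
tool_rot: [-0.0, 0.674, 0.739, -0.0]
contact_force: [-0.4, 0.4, -4.4]
gripper_width: 0.16
grasp_force: 59.8
```

Call:
jog_arm([
  [[0,0,0],[0,0,-0.4],0],
  [[0,0,0],[0,0,-0.8],0],
  [[0,0,0],[0,0,-1.2],0],
  [[0,0,0],[0,0,-1.6],0],
  [[0,0,0],[0,0,-2.0],0],
  [[0,0,0],[0,0,-2.4],0],
  [[0,0,0],[0,0,-2.8],0],
  [[0,0,0],[0,0,-3.2],0],
])

```text
time: 8.62
tool_pos: [0.6314, 0.1173, 0.2097]
tool_rot: [-0.0, 0.494, 0.87, -0.0]
contact_force: [0.3, 1.0, -5.1]
gripper_width: 0.156
grasp_force: 59.8
```

```bash
python3 ball.py s2; python3 go.py .591 -.067 .2105 164.9
```

```text
ball 338 [0.6307 0.1184 0.1336]
in lens frame 0.3395 0.01 0.0006
dish est (below grip) [0.6314 0.1173 0.1297]
t 8.68 pos [0.6314 0.1173 0.2097] xyaw 120.9 zaxis [-0.001 -0.    -1.   ] j6 -0.47 F [-0.04  0.25 -4.52] g 59.82457637786865 0.1538755787476529
shift [-5.5  -5.17 -0.03] turn [-0.  -0.  -5.5]
```

Call:
jog_arm([
  [[0,0,0],[0,0,-0.4],0],
  [[0,0,0],[0,0,-0.8],0],
  [[0,0,0],[0,0,-1.2],0],
  [[0,0,0],[0,0,-1.6],0],
  [[0,0,0],[0,0,-2.0],0],
  [[0,0,0],[0,0,-2.4],0],
  [[0,0,0],[0,0,-2.8],0],
  [[0,0,0],[0,0,-3.2],0],
])

```text
time: 9.68
tool_pos: [0.6315, 0.1173, 0.2098]
tool_rot: [-0.0, 0.289, 0.957, -0.0]
contact_force: [-0.8, 0.1, -4.7]
gripper_width: 0.157
grasp_force: 59.8
```

Call:
jog_arm([
  [[0,0,0],[0,0,-0.4],0],
  [[0,0,0],[0,0,-0.8],0],
  [[0,0,0],[0,0,-1.2],0],
  [[0,0,0],[0,0,-1.6],0],
  [[0,0,0],[0,0,-1.9],0],
  [[0,0,0],[0,0,-2.1],0],
  [[0,0,0],[0,0,-2.25],0],
  [[0,0,0],[0,0,-2.3],0],
])

```text
time: 10.68
tool_pos: [0.6315, 0.1173, 0.21]
tool_rot: [-0.0, 0.133, 0.991, -0.0]
contact_force: [0.5, 0.9, -4.0]
gripper_width: 0.16
grasp_force: 59.8
```

```bash
python3 ball.py; python3 go.py .591 -.067 .2105 164.9
```

```text
ball 333 [0.63   0.1178 0.1339]
in lens frame 0.3387 0.0106 0.0009
dish est (below grip) [0.6315 0.1173 0.13  ]
t 10.72 pos [0.6315 0.1173 0.21  ] xyaw 164.69 zaxis [-0.  0. -1.] j6 -1.24 F [ 0.14 -0.35 -4.37] g 59.80364799499512 0.15394433995534385
shift [-0.38 -7.54 -0.02] turn [ 0.   -0.   -0.03]
```

Call:
jog_arm([
  [[0,0,0],[0,0,0],0],
  [[0,-0.02,0],[0,0,0],0],
  [[0,-0.05,0],[0,0,0],0],
  [[-0.01,-0.12,0],[0,0,0],0],
  [[-0.01,-0.22,0],[0,0,0],0],
  [[-0.02,-0.37,0],[0,0,0],0],
  [[-0.03,-0.56,0],[0,0,0],0],
  [[-0.04,-0.78,0],[0,0,0],0],
])

```text
time: 11.72
tool_pos: [0.6273, 0.0978, 0.2101]
tool_rot: [-0.0, 0.133, 0.991, -0.0]
contact_force: [-0.3, -0.2, -5.0]
gripper_width: 0.158
grasp_force: 59.8
```

Call:
jog_arm([
  [[-0.01,-0.27,0],[0,0,0],0],
  [[-0.03,-0.58,0],[0,0,0],0],
  [[-0.05,-0.92,0],[0,0,0],0],
  [[-0.06,-1.3,0],[0,0,0],0],
  [[-0.08,-1.7,0],[0,0,0],0],
  [[-0.1,-2.12,0],[0,0,0],0],
  [[-0.12,-2.55,0],[0,0,0],0],
  [[-0.15,-2.99,0],[0,0,0],0],
])

```text
time: 12.72
tool_pos: [0.611, 0.0244, 0.2101]
tool_rot: [0.0, 0.133, 0.991, -0.0]
contact_force: [-0.2, -1.2, -5.2]
gripper_width: 0.155
grasp_force: 59.8
```

Call:
jog_arm([
  [[-0.02,-0.44,0],[0,0,0],0],
  [[-0.04,-0.88,0],[0,0,0],0],
  [[-0.06,-1.3,0],[0,0,0],0],
  [[-0.08,-1.7,0],[0,0,0],0],
  [[-0.1,-2.07,0],[0,0,0],0],
  [[-0.12,-2.41,0],[0,0,0],0],
  [[-0.13,-2.72,0],[0,0,0],0],
  [[-0.15,-2.99,0],[0,0,0],0],
])

```text
time: 13.72
tool_pos: [0.5949, -0.0483, 0.2101]
tool_rot: [0.0, 0.133, 0.991, 0.0]
contact_force: [0.4, -1.0, -4.3]
gripper_width: 0.153
grasp_force: 59.8
```

Call:
jog_arm([
  [[-0.01,-0.22,0],[0,0,0],0],
  [[-0.02,-0.41,0],[0,0,0],0],
  [[-0.03,-0.56,0],[0,0,0],0],
  [[-0.03,-0.66,0],[0,0,0],0],
  [[-0.04,-0.73,0],[0,0,0],0],
  [[-0.04,-0.76,0],[0,0,0],0],
  [[-0.04,-0.78,0],[0,0,0],0],
  [[-0.04,-0.78,0],[0,0,0],0],
])

```text
time: 14.72
tool_pos: [0.5909, -0.0669, 0.21]
tool_rot: [-0.0, 0.133, 0.991, 0.0]
contact_force: [-0.8, -0.2, -4.3]
gripper_width: 0.152
grasp_force: 59.8
```

```bash
python3 ball.py s3; python3 go.py .591 -.067 .2105 164.9
python3 - <<'E'
from h import *
p,T=cam_pose("top"); a,d=grab_frame("top"); w=cloud(p,T,d); Z=w[...,2]; ai=a.astype(int)
cv2.imwrite("pics/cmp.png",np.hstack([cv2.resize(cv2.imread("pics/s3.png")[130:400,180:460],(400,386)),cv2.resize(a[130:350,300:528][:,:,::-1],(400,386))]))
v,u=np.mgrid[:480,:640]
m=(Z>.155)&(Z<.172)&(ai.max(-1)>70)&(u>400)&(u<510)&(v>220)&(v<300)
print("head",cv2.minAreaRect(w[m][:,:2].astype(np.float32)*1000))
P=w[(Z>.23)&(Z<.25)&(ai[...,0]>ai[...,2]+40)&(w[...,0]>.45)&(abs(w[...,1]+.07)<.1)]
if len(P)>5: print("bar",len(P),cv2.minAreaRect(P[:,:2].astype(np.float32)*1000),np.median(P[:,2]))
E
```

```text
ball 265 [ 0.5891 -0.0665  0.1339]
in lens frame 0.1502 0.0021 0.0009
dish est (below grip) [ 0.5909 -0.0669  0.13  ]
t 14.78 pos [ 0.5909 -0.0669  0.2101] xyaw 164.67 zaxis [ 0.  0. -1.] j6 -1.54 F [ 0.66 -0.17 -4.62] g 59.843223094940186 0.1511146943067972
shift [-0.01 -0.   -0.02] turn [ 0.   -0.   -0.03]
head ((533.3310546875, -278.3768005371094), (75.90258026123047, 61.90153503417969), 74.9727783203125)
bar 201 ((536.0477294921875, -54.43435287475586), (13.658895492553711, 47.64771270751953), 74.2997817993164) 0.24227555987186955
```

View pics/cmp.png

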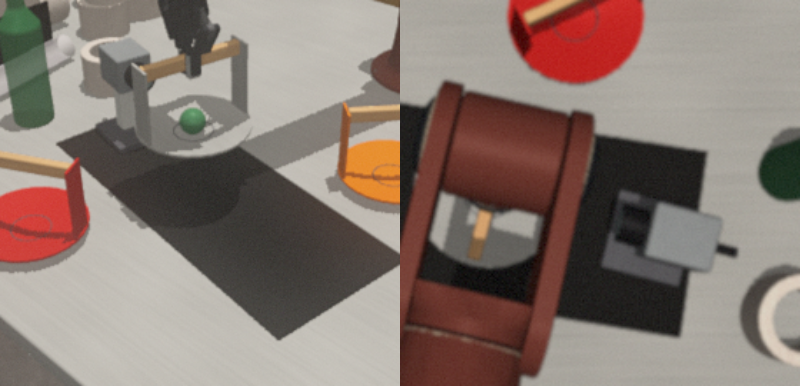

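The pictures show the carrier held level in front of the lens, with the ball in the ring at left crop (193,121) and the camera untouched. Ball in the lens frame is (150, 2, 1) mm. I'll let it settle and then hand in.

Call:
jog_arm([
  [[0,0,0],[0,0,0],0],
  [[0,0,0],[0,0,0],0],
  [[0,0,0],[0,0,0],0],
  [[0,0,0],[0,0,0],0],
  [[0,0,0],[0,0,0],0],
  [[0,0,0],[0,0,0],0],
])

```text
time: 15.58
tool_pos: [0.5909, -0.067, 0.21]
tool_rot: [-0.0, 0.133, 0.991, 0.0]
contact_force: [-0.5, 0.7, -5.2]
gripper_width: 0.152
grasp_force: 59.8
```

```bash
python3 ball.py; python3 -c "
from plant import *
print(job_done())"
```

```text
ball 264 [ 0.5891 -0.0663  0.134 ]
in lens frame 0.1503 0.0021 0.001
dish est (below grip) [ 0.5909 -0.067   0.13  ]
the job is handed in; nothing more can be done
None
```

I handed the job in at about 15.6 s with the arm still holding the carrier level, open side to the lens; the ball measured 150 mm in front of the glass, within about 2 mm of the axis, and no verdict was returned.

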